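# Lock the last quarter-turn stud on a centrifuge drive box

### The job

One of the four black wing studs that hold the cover of the white centrifuge drive box has been left open: it stands higher than the other three and its wing lies crosswise to theirs. Push that stud in and, keeping it pushed in, give it a quarter turn clockwise so that it locks like the others, then let go of it.

Things in the scene. Friction and masses are not known exactly. Their poses are not given: they have to be found in the camera images.
- drive_box: White box 200 x 260 x 70 mm high, fixed; its top face is a flat cover. Origin: centre of the underside; x along its 200 mm side, y along its 260 mm side, z up. The four studs stand on the cover at x = +-55, y = +-85 mm; which one is open varies. The three locked ones do not move; their wings lie along the box's y, tops 32 mm above the cover.
- stud_top (a point): Centre of the top face of the open stud's wing, an upright black plate 36 mm long, 10 mm thick, 26 mm tall on an 8 mm radius post. Moves and turns with the wing: x along its length, y across its thickness, z up. At the start the wing lies along the box's x, its top 38 mm above the cover, 12 mm gap below it. Pinch it across its thickness; fingertips 19 mm below its top stay clear of the cover.
- stud_push (a joint): How far the open stud is pushed in, straight down, in m: 0 at the start, 0.010 at the bottom stop. A spring pushes it out (4 N at 0, 9 N at the bottom). It cannot turn until it is more than 6 mm in; hold it 8 to 9 mm in while turning. Let go when turned, it springs back to 6 mm and stays caught; let go unturned, it pops out to 0.
- stud_turn (a joint): How far the open stud is turned, clockwise seen from above, in rad: 0 open (at the start), 1.571 locked, with a stop at either end. Turning takes about 0.05 N m and it stays where it is left.

How it is judged:
At the end, for the whole second after the job is handed in: The open stud is turned clockwise to within 15 degrees of its full quarter turn and, let go, stays caught 4 to 8 mm in (locked height, 6 mm below where it started) (value of joint stud_turn above 1.31 rad and value of joint stud_push between 0.004 and 0.008 m); the robot touches nothing.
It also fails if it takes over 35 s, if anything falls off the work surface, if the arm or the gripper's body presses on something with over 40 N, if the wrist force passes 120 N, or if a joint passes its speed limit or range.

### The arm

A 6-joint arm with a two-finger parallel gripper is mounted at the origin on the work surface. World frame = base frame: x ahead of the robot, y to its left, z up, the work surface at z = 0. Lengths are in m, angles in rad, forces in N, time in s.
With the tool pointing down it reaches from about 0.375 to 0.9 m from the base axis. Payload 3.1 kg.
Tool frame: the origin (TCP) lies at the very end of the fingers, on their centre line; the grasp point (between the pads) lies 19 mm behind it; z points along the fingers, y is the line along which they close (so a half turn about z gives the same grasp; the last joint's range is limited). The gripper opens to 85 mm and grips with 20 to 120 N. Pads are 22 mm wide; open, the fingers measure 114 mm over their backs; the gripper's body (76 mm by 85 mm) begins 54 mm behind the grasp point. The pads swing forward as they close: fully open they stand 13 mm farther back than shut.
Start: joints at [0.963, 0.527, 1.433, -0, 1.181, -0.178], TCP at [0.26, 0.568, 0.231] pointing down, gripper open.
Joint ranges: [-3.08, 3.08], [-0.75, 2.2], [0.22, 2.44], [-1.43, 4.57], [0, 2.65], [-2.85, 2.85]. Speed limits (rad/s): [2.79, 2.79, 3.14, 3.14, 3.14, 3.14].

### API

Orientations are given as a rotation vector (axis times angle).
In Python, from cell import robot, get_image, job gives the robot as it stands.
- The arm moves only by the tool step_arm, never from a script. Its argument "targets" is a list of rows, each an object with "slide": the shift along the tool's x, y, z normalised to -1 to 1, where 1 is 0.04 m, a list of three; "angular": the turn, a rotation vector about the tool's x, y, z normalised to -1 to 1, where 1 is 0.12 rad, a list of three. A call has 1 to 10 rows; each row shifts and turns the commanded pose from where the row before left it, along the tool's axes as they then stand; what a row does not reach is not made up. A row lasts 1/12 s, in which the tool goes at most 41.7 mm and 7.16 degrees, less where a joint would pass 70% of its speed; a pose out of reach is approached as far as the arm can. A call with a number of a shift or a turn outside -1 to 1 is refused whole. A call with a gripper value outside its range is refused whole. "hand" is the closure, from -1 (fully open) to 1 (shut), set as the call begins (left out, the last holds). The fingers move at their own pace and stop on an object; "squeeze" is the grip in N (left out, the last holds). Time passes only in rows, so rows that do not move let the fingers close. It gives the time, the measured TCP pose, the force, the opening and the grip force at its end, in the units of the state.
- robot.observe(): the state, without advancing time (a new reading comes with each control period).
- get_image(name): name is "side" or "top"; returns a dict with "frame" (400x640x3 uint8, blue, green, red), "fx", "fy", "cx", "cy" (pixels), "k1" (the pictures are not rectified: a ray, as slopes to the right and down, at radius r is drawn at 1 + k1 r^2 times it, then the intrinsics apply), "position" and "attitude" of the camera in the world. Camera axes: x right, y up, looking along -z (the intrinsics and any distortion apply to the point x, -y, -z); pixel columns grow to the right and rows downward; lengths in m; the calibration is good to about 2 mm. A picture is of the moment at which its call begins. There is no depth.
- job.job_done(): hands the job in; it is judged then, once.
The state is a dict: "time_s": time; "joint_pos": joint angles; "joint_vel": joint speeds; "joint_torque": joint torques, N m; "tcp_pos": TCP position; "ee_rot": TCP orientation; "ft_force": force on the tool from outside, world axes, zero at the start; "wrist_torque": the same for the moment, N m; "gripper_width": finger opening in m; "grip_force": force on a finger pad.
Only numpy, scipy, OpenCV 4.12 (cv2) and the standard library are available. Lean on these libraries where they do the work, as an engineer would, in place of code of your own. Each camera call takes 0.05 s, during which the arm holds its last target. There are 200 camera calls.

## Working session

There is one attempt and no reset: what is moved stays moved. The work goes in short steps, Python scripts to look and compute and a tool call to move; the robot and the scene stay as the last step left them, time stands still between calls to the robot, and variables do not carry over. Pictures are saved under pics/ and viewed, at most 10 in all, crops included, and the job is handed in when it is done.

Besides the shell and the picture viewer there is one more tool, called after "Call:" as a command line: name --argument value ..., lists and objects as JSON in quotes. step_arm: Moves the arm, as the interface text tells. Scaled input: -1 to 1 covers 0.04 m each way for a shift and 0.12 rad each way for a turn. Its arguments: {"type":"object","properties":{"targets":{"type":"array","items":{"type":"object","properties":{"slide":{"type":"array","items":{"type":"number","minimum":-1,"maximum":1}},"angular":{"type":"array","items":{"type":"number","minimum":-1,"maximum":1}}}}},"hand":{"type":"number"},"squeeze":{"type":"number"}},"required":["targets"]}

```bash
ls && mkdir -p pics
python3 - <<'E'
from cell import robot,get_image,job
import cv2
print(robot.observe())
for n in("side","top"):
    d=get_image(n); cv2.imwrite(f"pics/{n}0.png",d["frame"]); print({k:v for k,v in d.items() if k!="frame"})
E
```

```text
pics
{'time_s': 0.0, 'joint_pos': array([ 9.62505277e-01,  5.28464866e-01,  1.43391462e+00,  2.10541982e-05,
        1.18139226e+00, -1.78485886e-01]), 'joint_vel': array([-7.07984900e-04, -1.45303903e-03, -1.15670465e-04, -4.43013966e-05,
       -5.68066348e-04, -5.57625562e-05]), 'joint_torque': array([ 6.52215258e-04, -4.42359424e+01, -1.78031319e+01, -5.73974285e-05,
        8.46184907e-03, -1.30498339e-05]), 'tcp_pos': array([0.2599756 , 0.56757275, 0.2303305 ]), 'ee_rot': array([-0.6697817 , -3.06848927,  0.00314887]), 'ft_force': array([ 0.56442475, -0.73349786,  0.60909657]), 'wrist_torque': array([ 0.02294065,  0.0323224 , -0.07129103]), 'grip_force': 0.0, 'gripper_width': 0.08536085854584635}
{'fx': 422.46813818971225, 'fy': 422.46813818971225, 'cx': 318.21892039030126, 'cy': 202.1177675127139, 'k1': -0.04621132710269755, 'position': array([ 0.31571745, -0.47309242,  0.48822225]), 'attitude': array([ 0.95722945, -0.22338191, -0.37299892])}
{'fx': 508.632821148219, 'fy': 508.632821148219, 'cx': 317.070004770695, 'cy': 203.19710712863267, 'k1': -0.14833364058183696, 'position': array([0.4874388 , 0.03077991, 0.84882326]), 'attitude': array([ 0.11642863, -0.10588272, -1.58027318])}
```

View pics/side0.png

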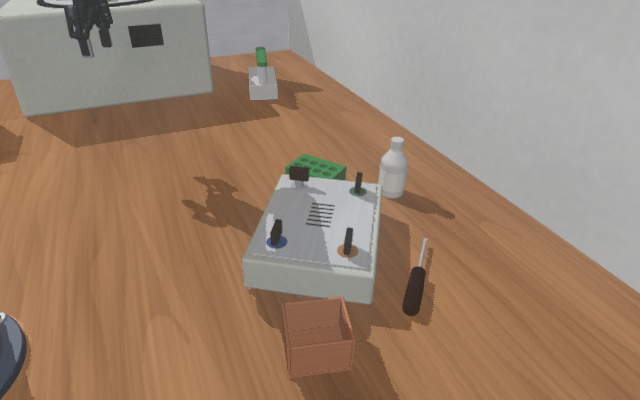

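View pics/top0.png

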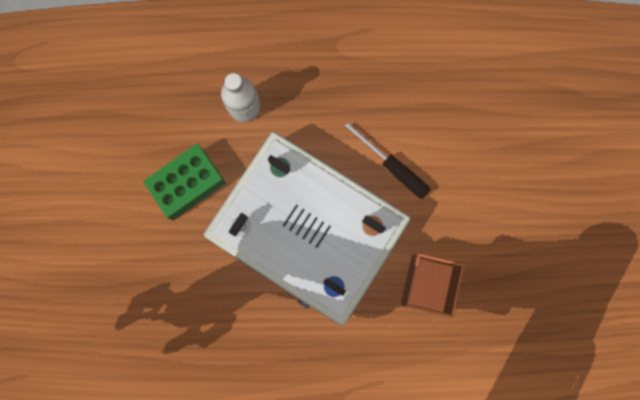

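The open stud is at (238,224) in the top view and (299,174) in the side view; its wing is crosswise to the others. The box corners in the top view are near (274,134), (408,218), (343,324) and (206,236).

```bash
cat > h.py <<'E'
import numpy as np,cv2
from scipy.spatial.transform import Rotation as R
def ray(d,uv):
    K=np.array([[d["fx"],0,d["cx"]],[0,d["fy"],d["cy"]],[0,0,1]])
    p=cv2.undistortPoints(np.array([[uv]],float),K,np.array([d["k1"],0,0,0,0]))[0,0]
    v=R.from_rotvec(d["attitude"]).apply([p[0],-p[1],-1]); return d["position"],v/np.linalg.norm(v)
def onplane(d,uv,z):
    o,v=ray(d,uv); return o+v*(z-o[2])/v[2]
def tri(d1,u1,d2,u2):
    o1,v1=ray(d1,u1);o2,v2=ray(d2,u2)
    s=np.linalg.lstsq(np.c_[v1,-v2],o2-o1,rcond=None)[0]
    a,b=o1+s[0]*v1,o2+s[1]*v2; return (a+b)/2,np.linalg.norm(a-b)
def proj(d,P):
    c=R.from_rotvec(d["attitude"]).inv().apply(np.array(P)-d["position"]); x,y=c[0]/-c[2],-c[1]/-c[2]
    k=1+d["k1"]*(x*x+y*y); return d["cx"]+d["fx"]*x*k,d["cy"]+d["fy"]*y*k
def blobs(d,box,th=60):
    x0,y0,x1,y1=box; m=(d["frame"][y0:y1,x0:x1].max(2)<th).astype(np.uint8)
    cs,_=cv2.findContours(m,cv2.RETR_EXTERNAL,cv2.CHAIN_APPROX_NONE,offset=(x0,y0))
    return [c for c in cs if cv2.contourArea(c)>25]
E
python3 - <<'E'
from h import *; from cell import get_image
T,S=get_image("top"),get_image("side")
for n,d,b in(("top",T,(200,130,410,325)),("side",S,(245,160,385,270))):
    for c in blobs(d,b):
        print(n,cv2.contourArea(c),np.round(cv2.boxPoints(cv2.minAreaRect(c)),1).tolist(), c[:,0].mean(0).round(1))
# box corners: triangulate roughly
for u,v in(((274,134),(381,183)),((206,236),(284,177)),((343,324),(251,262)),((408,218),(373,272))):
    p,e=tri(T,u,S,v); print(p.round(4),round(e,4), onplane(T,u,.07).round(4))
a=cv2.resize(T["frame"][205:245,215:265],None,fx=8,fy=8,interpolation=cv2.INTER_CUBIC)
b=cv2.resize(S["frame"][160:200,275:325],None,fx=8,fy=8,interpolation=cv2.INTER_CUBIC)
cv2.imwrite("pics/c1.png",np.hstack([a,b]))
E
```

```text
top 101.5 [[323.20001220703125, 282.8999938964844], [326.20001220703125, 278.0], [345.0, 289.79998779296875], [342.0, 294.6000061035156]] [334.2 286.3]
top 110.0 [[363.1000061035156, 221.0], [366.3999938964844, 215.6999969482422], [384.20001220703125, 227.10000610351562], [380.8999938964844, 232.39999389648438]] [373.5 224. ]
top 128.0 [[229.0, 230.8000030517578], [241.39999389648438, 213.39999389648438], [247.1999969482422, 217.60000610351562], [234.6999969482422, 235.0]] [238.2 224. ]
top 134.5 [[267.3999938964844, 160.89999389648438], [271.70001220703125, 154.5], [290.20001220703125, 166.8000030517578], [285.79998779296875, 173.1999969482422]] [278.8 164. ]
top 364.0 [[383.0, 163.0], [392.5, 153.5], [418.0, 179.0], [408.5, 188.5]] [399.4 171.3]
side 158.5 [[271.0, 220.0], [280.0, 220.0], [280.0, 244.0], [271.0, 244.0]] [275.8 232.1]
[0.7103 0.1018 0.0714] 0.0019 [0.7099 0.1023 0.07  ]
[0.5521 0.2092 0.0604] 0.0045 [0.5492 0.2078 0.07  ]
[ 0.4182 -0.0036  0.0601] 0.0114 [ 0.4137 -0.0016  0.07  ]
[ 0.5736 -0.1049  0.0718] 0.0011 [ 0.5733 -0.1049  0.07  ]
```

View pics/c1.png

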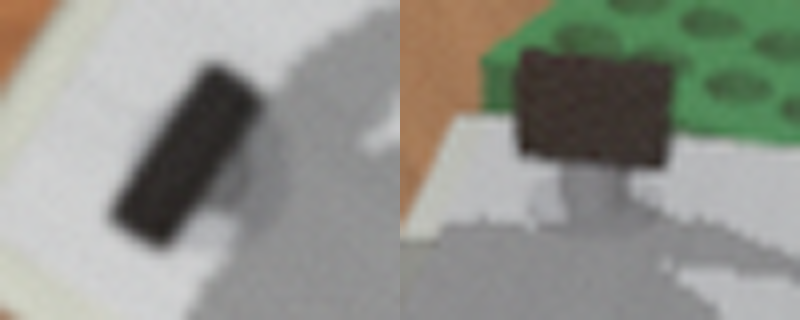

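The left half of the crop (top view) shows the top face's back edge from about (228.5,232) to (241,212.5). The right half (side view) shows the same edge from (289.6,166) to (308.7,168), with a clear gap below the wing.

Run:
```python
from h import *; from cell import get_image,robot
T,S=get_image("top"),get_image("side")
A,e1=tri(T,(228.4,231.9),S,(289.6,165.9)); B,e2=tri(T,(241.2,212.4),S,(308.7,167.8))
print(A,e1,B,e2,np.linalg.norm(B-A))
z=.108
q=np.array([onplane(T,u,z) for u in((228.4,231.9),(241.2,212.4))]); print(q)
ax=(q[1]-q[0]);ax/=np.linalg.norm(ax); n=np.array([ax[1],-ax[0],0]) # toward camera side
print("from top edge at z .108: centre",q.mean(0)+.005*n,"yaw",np.degrees(np.arctan2(ax[1],ax[0])))
C=(A+B)/2+.005*n;print("tri centre",C)
# box from corners and 3 locked studs at z=.102
cn=[onplane(T,u,.07)[:2] for u in((274,134),(206,236),(343,324),(408,218))]; cn=np.array(cn)
st=np.array([onplane(T,u,.100)[:2] for u in((334.2,286.3),(373.5,224.),(278.8,164))])
print("centre",cn.mean(0),"studs",st, "expected open",st[0]+st[2]-st[1])
for v in(cn[0]-cn[1],cn[3]-cn[2],st[1]-st[0]): print("x yaw",np.degrees(np.arctan2(v[1],v[0])),np.linalg.norm(v))
for v in(cn[1]-cn[2],cn[0]-cn[3],st[2]-st[1]): print("y yaw-90",np.degrees(np.arctan2(v[1],v[0]))-90,np.linalg.norm(v))
s=robot.observe();print(R.from_rotvec(s["ee_rot"]).as_matrix().round(4), s["time_s"])
```

```text
[0.55140914 0.16603246 0.1080857 ] 0.001147857928793662 [0.58073659 0.14709986 0.10784638] 0.00025271722411167487 0.034908449068416905
[[0.55195849 0.1658586  0.108     ]
 [0.58059871 0.14712014 0.108     ]]
from top edge at z .108: centre [0.56354111 0.15230533 0.108     ] yaw -33.19555318838664
tri centre [0.56333537 0.15238213 0.10796604]
centre [0.5615357  0.05088904] studs [[ 0.47122443  0.01163369]
 [ 0.56181571 -0.04798628]
 [ 0.65440242  0.09214166]] expected open [0.56381115 0.15176163]
x yaw -33.29486116356342 0.19220265447427018
x yaw -32.91514971817394 0.19016706311822787
x yaw -33.34973308175794 0.10844961923313554
y yaw-90 -32.913954276468736 0.24940827250713823
y yaw-90 -33.382993660675986 0.24814278577035045
y yaw-90 -33.453930398539875 0.16795279451297135
[[-9.090e-01  4.167e-01 -5.000e-04]
 [ 4.167e-01  9.090e-01 -6.000e-04]
 [ 1.000e-04 -8.000e-04 -1.000e+00]] 0.3
```

The wing top centre is at (0.5635, 0.1522, 0.108), with yaw -33.2°. That matches the text height of 0.108, the length is 35 mm, and the box axes agree. I'm moving above it now.

Call:
step_arm --targets '[{"slide":[-0.561,-0.314,0],"angular":[0,0,0]},{"slide":[-0.561,-0.314,0],"angular":[0,0,0]},{"slide":[-0.561,-0.314,0],"angular":[0,0,0]},{"slide":[-0.561,-0.314,0],"angular":[0,0,0]},{"slide":[-0.561,-0.314,0],"angular":[0,0,0]},{"slide":[-0.561,-0.314,0],"angular":[0,0,0]},{"slide":[-0.561,-0.314,0],"angular":[0,0,0]},{"slide":[-0.561,-0.314,0],"angular":[0,0,0]},{"slide":[-0.561,-0.314,0],"angular":[0,0,0]},{"slide":[-0.561,-0.314,0],"angular":[0,0,0]}]' --hand 0.0 --squeeze 60

```text
time_s: 1.13
tcp_pos: [0.4127, 0.3594, 0.2314]
ee_rot: [0.67, 3.069, 0.0]
ft_force: [0.5, 0.7, 0.6]
gripper_width: 0.0429
grip_force: 0.0
```

Call:
step_arm --targets '[{"slide":[-0.561,-0.314,0],"angular":[0,0,0]},{"slide":[-0.561,-0.314,0],"angular":[0,0,0]},{"slide":[-0.561,-0.314,0],"angular":[0,0,0]},{"slide":[-0.561,-0.314,0],"angular":[0,0,0]},{"slide":[-0.561,-0.314,0],"angular":[0,0,0]},{"slide":[-0.561,-0.314,0],"angular":[0,0,0]},{"slide":[-0.561,-0.314,0],"angular":[0,0,0]},{"slide":[-0.561,-0.314,0],"angular":[0,0,0]},{"slide":[-0.561,-0.314,0],"angular":[0,0,0.62]},{"slide":[-0.561,-0.314,0],"angular":[0,0,0.62]}]'

```text
time_s: 1.97
tcp_pos: [0.563, 0.1507, 0.2314]
ee_rot: [0.901, 3.009, 0.0]
ft_force: [0.4, -0.5, -0.1]
gripper_width: 0.0428
grip_force: 0.0
```

Call:
step_arm --targets '[{"slide":[0,0,0],"angular":[0,0,0]},{"slide":[0,0,0],"angular":[0,0,0]},{"slide":[0,0,0],"angular":[0,0,0]}]'

```text
time_s: 2.22
tcp_pos: [0.5615, 0.152, 0.2311]
ee_rot: [-0.895, -3.01, -0.0]
ft_force: [-0.3, 0.2, -0.4]
gripper_width: 0.0427
grip_force: 0.0
```

```bash
cat > go.py <<'E'
from h import *; from cell import get_image,robot
import sys
def rel(P,yaw):
    s=robot.observe();M=R.from_rotvec(s["ee_rot"])
    y=M.as_matrix()[:,1]; x=np.radians(yaw)
    want=R.from_matrix(np.array([[np.sin(x),np.cos(x),0],[-np.cos(x),np.sin(x),0],[0,0,-1]]))
    print("t",s["time_s"],"tcp",s["tcp_pos"].round(4),"yyaw",np.degrees(np.arctan2(y[1],y[0])).round(2),"w",s["gripper_width"],s["grip_force"],s["ft_force"].round(2),s["wrist_torque"].round(2),"j",s["joint_pos"].round(2))
    print("slide",(M.inv().apply(np.array(P)-s["tcp_pos"])/.04).round(3),"ang",((M.inv()*want).as_rotvec()/.12).round(3))
E
python3 - <<'E'
from go import *
rel([.5635,.1522,.15],56.8)
E
```

```text
Traceback (most recent call last):
  File "go.py", line 6, in rel
    want=R.from_matrix(np.array([[np.sin(x),np.cos(x),0],[-np.cos(x),np.sin(x),0],[0,0,-1]]))
  File "scipy/spatial/transform/_rotation.pyx", line 1143, in scipy.spatial.transform._rotation.Rotation.from_matrix
ValueError: Non-positive determinant (left-handed or null coordinate frame) in rotation matrix 0: [[ 0.83676431  0.54756322  0.        ]
 [-0.54756322  0.83676431  0.        ]
 [ 0.          0.         -1.        ]].
```

```bash
sed -i 's/\[\[np.sin(x),np.cos(x),0\],\[-np.cos(x)/[[-np.sin(x),np.cos(x),0],[np.cos(x)/' go.py
python3 - <<'E'
from go import *
rel([.5635,.1522,.14],56.8)
S=get_image("side");a=S["frame"][60:260,220:420];T=get_image("top")["frame"][130:330,180:380]
cv2.imwrite("pics/c2.png",np.hstack([cv2.resize(i,(400,400)) for i in(a,T)]))
E
```

```text
t 2.2167 tcp [0.5615 0.152  0.2311] yyaw 56.87 w 0.04266014995952801 0.0 [-0.28  0.22 -0.43] [ 0.03  0.   -0.03] j [ 0.07  0.47  1.54  0.    1.13 -0.92]
slide [-0.042  0.033  2.277] ang [-0.002 -0.01   0.01 ]
```

Call:
step_arm --targets '[{"slide":[-0.01,0.01,0.57],"angular":[0,0,0]},{"slide":[-0.01,0.01,0.57],"angular":[0,0,0]},{"slide":[-0.01,0.01,0.57],"angular":[0,0,0]},{"slide":[-0.01,0.0,0.57],"angular":[0,0,0]},{"slide":[0,0,0],"angular":[0,0,0]},{"slide":[0,0,0],"angular":[0,0,0]}]'

```text
time_s: 2.82
tcp_pos: [0.5627, 0.1527, 0.1393]
ee_rot: [-0.893, -3.009, 0.002]
ft_force: [0.2, -0.7, -0.3]
gripper_width: 0.0429
grip_force: 0.0
```

Run:
```python
from go import *
rel([.5635,.1522,.089],56.8)
a=get_image("side")["frame"][60:260,220:420];T=get_image("top")["frame"][130:330,150:350]
cv2.imwrite("pics/c3.png",np.hstack([cv2.resize(i,(400,400)) for i in(a,T)]))
```

```text
t 2.8167 tcp [0.5627 0.1527 0.1393] yyaw 56.94 w 0.042850064020228756 0.0 [ 0.17 -0.74 -0.31] [ 0.04 -0.03  0.01] j [ 0.07  0.59  1.62  0.    0.93 -0.92]
slide [-0.027  0.002  1.258] ang [-0.015 -0.022  0.02 ]
```

View pics/c3.png

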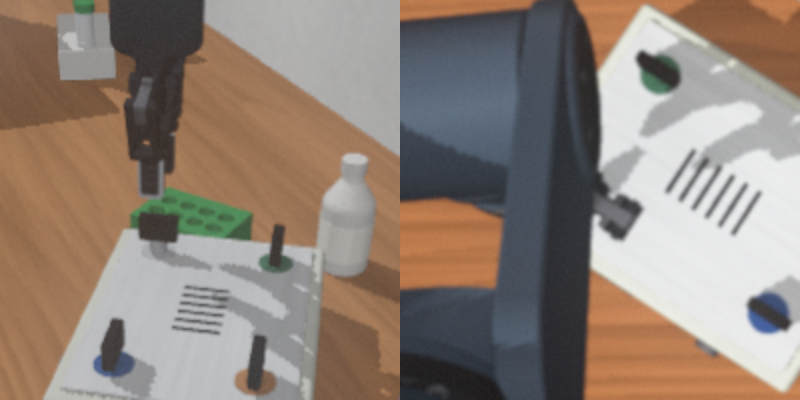

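The side view shows the fingers above the wing, with the finger tip at about (150,190) in the crop and the wing at (158,228). They line up, so I descend and pinch.

Call:
step_arm --targets '[{"slide":[-0.014,0,0.32],"angular":[0,0,0]},{"slide":[-0.013,0,0.32],"angular":[0,0,0]},{"slide":[0,0,0.32],"angular":[0,0,0]},{"slide":[0,0,0.29],"angular":[0,0,0.02]},{"slide":[0,0,0],"angular":[0,0,0]},{"slide":[0,0,0],"angular":[0,0,0]}]'

```text
time_s: 3.42
tcp_pos: [0.5652, 0.1514, 0.0906]
ee_rot: [0.899, 3.01, 0.0]
ft_force: [0.3, -1.1, -0.2]
gripper_width: 0.0431
grip_force: 0.0
```

Call:
step_arm --targets '[{"slide":[0,0,0],"angular":[0,0,0]},{"slide":[0,0,0],"angular":[0,0,0]},{"slide":[0,0,0],"angular":[0,0,0]},{"slide":[0,0,0],"angular":[0,0,0]},{"slide":[0,0,0],"angular":[0,0,0]},{"slide":[0,0,0],"angular":[0,0,0]},{"slide":[0,0,0],"angular":[0,0,0]},{"slide":[0,0,0],"angular":[0,0,0]}]' --hand 1 --squeeze 60

```text
time_s: 4.08
tcp_pos: [0.5665, 0.1524, 0.0914]
ee_rot: [0.9, 3.007, 0.005]
ft_force: [1.3, 6.1, 3.8]
gripper_width: 0.0087
grip_force: 61.5
```

Run:
```python
from go import *
rel([.5635,.1522,.0805],56.8)
```

```text
t 4.0833 tcp [0.5665 0.1524 0.0914] yyaw 56.68 w 0.008663818252667018 61.48077964782715 [1.25 6.08 3.77] [ 0.82 -0.19  0.01] j [ 0.07  0.67  1.65  0.    0.83 -0.92]
slide [ 0.061 -0.047  0.271] ang [ 0.031  0.019 -0.018]
```

Call:
step_arm --targets '[{"slide":[0,0.02,0.06],"angular":[0,0,0]},{"slide":[0,0.02,0.06],"angular":[0,0,0]},{"slide":[0,0,0],"angular":[0,0,0]},{"slide":[0,0,0],"angular":[0,0,0]}]'

```text
time_s: 4.42
tcp_pos: [0.5666, 0.1525, 0.0865]
ee_rot: [0.899, 3.008, 0.0]
ft_force: [-0.9, 2.0, 6.1]
gripper_width: 0.0084
grip_force: 61.8
```

Call:
step_arm --targets '[{"slide":[0,0,0.05],"angular":[0,0,0]},{"slide":[0,0,0],"angular":[0,0,0]},{"slide":[0,0,0],"angular":[0,0,0]}]'

```text
time_s: 4.67
tcp_pos: [0.5666, 0.1525, 0.0847]
ee_rot: [0.899, 3.008, 0.0]
ft_force: [-0.5, 1.5, 7.6]
gripper_width: 0.0082
grip_force: 61.9
```

Run:
```python
from go import *
rel([.5635,.1522,.0805],56.8)
for i in range(4): get_image("top"); s=robot.observe(); print(s["tcp_pos"].round(4),s["ft_force"].round(2))
a=get_image("side")["frame"][140:240,250:350]
cv2.imwrite("pics/c4.png",cv2.resize(a,(500,500)))
```

```text
t 4.6667 tcp [0.5666 0.1525 0.0847] yyaw 56.73 w 0.008217761193541496 61.91726088523865 [-0.53  1.47  7.56] [ 0.15  0.12 -0.07] j [ 0.07  0.68  1.65 -0.    0.82 -0.92]
slide [ 0.061 -0.05   0.104] ang [ 0.007  0.014 -0.01 ]
[0.5666 0.1525 0.0847] [-0.35  1.7   7.33]
[0.5666 0.1525 0.0847] [0.06 0.78 6.71]
[0.5666 0.1525 0.0847] [-0.42  1.44  7.03]
[0.5666 0.1525 0.0848] [0.4  1.07 7.1 ]
```

View pics/c4.png

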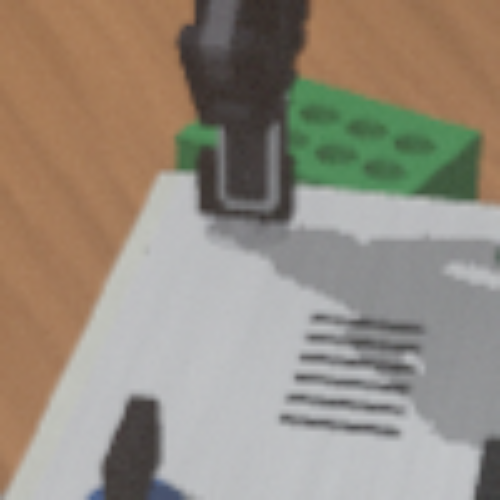

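The pad sits centred on the wing (wing 200–293 px, pad 218–278 px in the crop). A force of about 7 N and 6.7 mm of travel mean the stud is about 6.3 mm in. I press about 2 mm more, then turn.

Call:
step_arm --targets '[{"slide":[0,0,0.05],"angular":[0,0,0]},{"slide":[0,0,0],"angular":[0,0,0]},{"slide":[0,0,0],"angular":[0,0,0]}]'

```text
time_s: 5.17
tcp_pos: [0.5666, 0.1525, 0.0828]
ee_rot: [0.899, 3.008, 0.0]
ft_force: [-0.3, 1.3, 8.1]
gripper_width: 0.0083
grip_force: 62.0
```

Call:
step_arm --targets '[{"slide":[0,0,0],"angular":[0,0,0.4]},{"slide":[0,0,0],"angular":[0,0,0.4]},{"slide":[0,0,0],"angular":[0,0,0.4]},{"slide":[0,0,0],"angular":[0,0,0]}]'

```text
time_s: 5.5
tcp_pos: [0.5664, 0.1522, 0.0829]
ee_rot: [1.115, 2.935, -0.0]
ft_force: [-0.0, 0.5, 8.1]
gripper_width: 0.0084
grip_force: 62.0
```

Run:
```python
from go import *
rel([.5666,.1525,.0828],-33.2)
```

```text
t 5.5 tcp [0.5664 0.1522 0.0829] yyaw 48.41 w 0.008449793356463111 62.04806685447693 [-0.01  0.52  8.12] [-0.02  0.3  -0.01] j [ 0.07  0.68  1.65 -0.    0.81 -0.77]
slide [0.    0.009 0.001] ang [1.1000e-02 9.0000e-03 1.1869e+01]
```

Call:
step_arm --targets '[{"slide":[0,0,0],"angular":[0,0,0.59]},{"slide":[0,0,0],"angular":[0,0,0.59]},{"slide":[0,0,0],"angular":[0,0,0.59]},{"slide":[0,0,0],"angular":[0,0,0.59]},{"slide":[0,0,0],"angular":[0,0,0.59]},{"slide":[0,0,0],"angular":[0,0,0.59]},{"slide":[0,0,0],"angular":[0,0,0.59]},{"slide":[0,0,0],"angular":[0,0,0.59]},{"slide":[0,0,0],"angular":[0,0,0.59]},{"slide":[0,0,0],"angular":[0,0,0.59]}]'

```text
time_s: 6.33
tcp_pos: [0.5646, 0.1515, 0.0824]
ee_rot: [-2.065, -2.367, 0.006]
ft_force: [-3.4, -3.2, 8.8]
gripper_width: 0.0086
grip_force: 62.1
```

Run:
```python
from go import *
rel([.5666,.1525,.0828],-33.2)
```

```text
t 6.3333 tcp [0.5646 0.1515 0.0824] yyaw 7.77 w 0.008558896564901313 62.09757328033447 [-3.37 -3.2   8.85] [-0.42  0.67  0.04] j [ 0.07  0.68  1.65 -0.    0.81 -0.06]
slide [ 0.019  0.053 -0.01 ] ang [-0.019  0.024  5.96 ]
```

Call:
step_arm --targets '[{"slide":[-0.01,-0.02,0],"angular":[0,0,0.6]},{"slide":[0,0,0],"angular":[0,0,0.6]},{"slide":[0,0,0],"angular":[0,0,0.6]},{"slide":[0,0,0],"angular":[0,0,0.6]},{"slide":[0,0,0],"angular":[0,0,0.6]},{"slide":[0,0,0],"angular":[0,0,0.6]},{"slide":[0,0,0],"angular":[0,0,0.6]},{"slide":[0,0,0],"angular":[0,0,0.6]},{"slide":[0,0,0],"angular":[0,0,0.6]},{"slide":[0,0,0],"angular":[0,0,0.5]}]'

```text
time_s: 7.17
tcp_pos: [0.5627, 0.1519, 0.0822]
ee_rot: [-2.757, -1.502, 0.008]
ft_force: [-4.5, 0.8, 8.1]
gripper_width: 0.0088
grip_force: 62.1
```

Call:
step_arm --targets '[{"slide":[0,0,0],"angular":[0,0,0]},{"slide":[0,0,0],"angular":[0,0,0]},{"slide":[0,0,0],"angular":[0,0,0]}]'

```text
time_s: 7.42
tcp_pos: [0.5626, 0.1519, 0.0822]
ee_rot: [-2.755, -1.507, 0.008]
ft_force: [-4.1, 1.3, 9.5]
gripper_width: 0.0083
grip_force: 62.1
```

Run:
```python
from go import *
rel([.5646,.1515,.0828],-33.2)
```

```text
t 7.4167 tcp [0.5626 0.1519 0.0822] yyaw -32.65 w 0.008349288699619596 62.12123215198517 [-4.12  1.3   9.49] [0.18 0.83 0.04] j [ 0.07  0.68  1.65 -0.    0.81  0.64]
slide [ 0.017  0.047 -0.016] ang [-0.033  0.028  0.081]
```

Call:
step_arm --targets '[{"slide":[0,-0.025,0],"angular":[0,0,0.15]},{"slide":[0,0,0],"angular":[0,0,0]},{"slide":[0,0,0],"angular":[0,0,0]}]'

```text
time_s: 7.67
tcp_pos: [0.5626, 0.152, 0.0823]
ee_rot: [-2.769, -1.483, 0.006]
ft_force: [-3.0, -0.8, 8.5]
gripper_width: 0.0084
grip_force: 62.1
```

Call:
step_arm --targets '[{"slide":[0,0,0],"angular":[0,0,0]},{"slide":[0,0,0],"angular":[0,0,0]},{"slide":[0,0,0],"angular":[0,0,0]},{"slide":[0,0,0],"angular":[0,0,0]},{"slide":[0,0,0],"angular":[0,0,0]},{"slide":[0,0,0],"angular":[0,0,0]}]' --hand 0

```text
time_s: 8.17
tcp_pos: [0.5643, 0.1526, 0.0811]
ee_rot: [-2.77, -1.482, 0.001]
ft_force: [0.3, 0.3, 0.4]
gripper_width: 0.0426
grip_force: 0.0
```

Call:
step_arm --targets '[{"slide":[0,0,-0.3],"angular":[0,0,0]},{"slide":[0,0,-0.5],"angular":[0,0,0]},{"slide":[0,0,-0.6],"angular":[0,0,0]},{"slide":[0,0,-0.6],"angular":[0,0,0]},{"slide":[0,0,-0.6],"angular":[0,0,0]},{"slide":[0,0,-0.6],"angular":[0,0,0]},{"slide":[0,0,0],"angular":[0,0,0]},{"slide":[0,0,0],"angular":[0,0,0]}]'

```text
time_s: 8.83
tcp_pos: [0.5654, 0.1528, 0.2117]
ee_rot: [2.768, 1.481, 0.007]
ft_force: [-0.4, 0.1, 0.3]
gripper_width: 0.0431
grip_force: 0.0
```

Run:
```python
from go import *
rel([.5646,.1515,.0828],-33.2)
a=get_image("side")["frame"][140:280,230:400];T=get_image("top")["frame"]
cv2.imwrite("pics/c5.png",cv2.resize(a,None,fx=4,fy=4,interpolation=cv2.INTER_CUBIC))
```

```text
t 8.8333 tcp [0.5654 0.1528 0.2117] yyaw -33.69 w 0.0430514042003868 0.0 [-0.38  0.09  0.34] [-0.    0.06 -0.  ] j [ 0.07  0.5   1.56 -0.    1.08  0.66]
slide [-0.046 -0.01   3.223] ang [ 0.031 -0.023 -0.071]
```

View pics/c5.png

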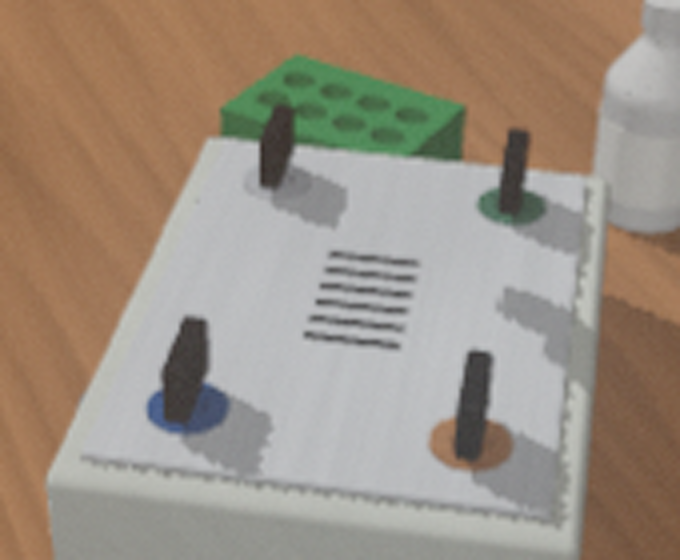

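The released stud at (277,145) in the crop now lies parallel to the other three and low on its base. I'll check its height and angle numerically, then hand in.

Run:
```python
from go import *
S=get_image("side"); m=cv2.inRange(S["frame"][155:190,290:308].max(2),0,70); ys,xs=np.nonzero(m)
print("wing px", xs.min()+290,xs.max()+290,ys.min()+155,ys.max()+155)
a=np.radians(56.8);ex=np.array([np.cos(a),np.sin(a),0]);n=np.array([-ex[1],ex[0],0])
for z in(.098,.102,.108):
    c=[proj(S,np.array([.5636,.1522,z+h])+ex*.018*i+n*.005*j) for h in(0,-.026) for i in(-1,1) for j in(-1,1)]
    c=np.array(c);print(z,c.min(0).round(1),c.max(0).round(1))
```

```text
wing px 295 302 167 185
0.098 [294.2 167.9] [303.4 190.3]
0.102 [294.2 166. ] [303.4 188.5]
0.108 [294.1 163.2] [303.4 185.7]
```

```bash
python3 -c "
from cell import job
print(job.job_done())"
```

```text
the job is handed in; nothing more can be done
None
```

The open stud was pushed in, turned about 90° clockwise and released; the last pictures show it caught at locked height in line with the other three, and the job is handed in with the arm clear (no verdict was returned).

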